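Take the pellet die apart into its cleaning trays

ROBOT

A 6-joint arm with a two-finger parallel gripper is mounted at the origin on the work surface. World frame = base frame: x ahead of the robot, y to its left, z up, the work surface at z = 0. Lengths are in m, angles in rad, forces in N, time in s.
With the tool pointing down it reaches from about 0.325 to 0.775 m from the base axis. Payload 5.5 kg.
Tool frame: the origin (TCP) lies at the very end of the fingers, on their centre line; the grasp point (between the pads) lies r.grip_point_offset behind it (r.grip_point_offset is the distance from the TCP to the grasp point, in m); z points along the fingers, y is the direction in which the jaws open and shut (so a half turn about z gives the same grasp; the last joint's range is limited). The gripper opens to 88 mm and grips with 3 to 60 N. Pads are 20 mm wide; open, the fingers measure 115 mm over their backs; the gripper's body (75 mm by 178 mm) begins 61 mm behind the grasp point.
Start: joints at [1.075, 0.091, 1.231, -0, 1.82, -0.057], TCP at [0.255, 0.543, 0.223] pointing down, gripper open.
Joint ranges: [-2.87, 2.87], [-0.86, 2.18], [0.17, 2.46], [-1.51, 4.65], [0.06, 2.69], [-2.65, 2.65]. Speed limits (rad/s): [2.57, 2.57, 3.01, 3.14, 3.14, 3.14].

INTERFACE

Orientations are given as a unit quaternion [x, y, z, w].
In Python, from plant import r gives the robot as it stands. The module is installed in compiled form; this text tells all that it offers. Calls block until the motion is done:
- r.movep(position, orientation): joint-space move of the TCP to a pose.
- r.servo_line(position, rot=None, speed=0.15, contact_N=None): straight line of the TCP; rot=None keeps the orientation; speed is the mean speed in m/s. With contact_N (N) it stops when the force on the tool has changed by that much, and returns True; else False.
- r.set_joints(angles): joint-space move.
- r.open_gripper() and r.gripper_close(): open the fingers fully, or close them until they stop; the grip force is fixed at half the most.
- r.pause(seconds).
- r.ik(position, orientation): joint angles nearest the present ones, or None.
- r.sense(): the state.
- r.capture(name): name is "scene" or "top" or "wrist"; returns (picture, depth): 384x512x3 uint8, blue, green, red; 384x512 float32, m along the optical axis (not along the pixel's ray), 0 where there is no reading.
- r.camera_model(name): a dict with "fx", "fy", "cx", "cy" (pixels), "world_from_camera" (4x4, takes a point from camera to world coordinates). Camera axes: x right, y down, z forward; pixel columns grow to the right and rows downward; lengths in m; the calibration is good to about 2 mm. The wrist camera is an equidistant fisheye: a pixel r from the principal point sees the ray r / f radians off the axis. A picture is of the moment at which its call begins: read the wrist's pose just before it. camera_model takes no time and is no camera call; for the wrist camera it gives the pose at the moment of the call.
A pose or a line that the arm cannot do raises r.MotionError and nothing moves.
- r.finish_job(): hands the job in, once; it reports no verdict.
The state is a dict: "clock": time; "q": joint angles; "dq": joint speeds; "joint_torque": joint torques, N m; "tcp_pos": TCP position; "ee_rot": TCP orientation; "wrist_force": force on the tool from outside, world axes, zero at the start; "torque": the same for the moment, N m; "finger_gap": finger opening in m.
Only numpy, scipy, OpenCV 4.12 (cv2) and the standard library are available. Lean on these libraries where they do the work, as an engineer would, in place of code of your own. Each camera call takes 0.05 s, during which the arm holds its last target.

TASK

The steel pressing die stands stacked on the bench; take it apart from the top down, one part at a time, and set each part flat in the white-rimmed tray of its own shape: the plunger in the small round tray, the hexagonal cap in the hexagonal tray, the sleeve in the large round tray and the square base in the square tray. Keep every part upright, set it down gently without dropping it, and leave the two small amber jars that stand among the trays where they are.

Things in the scene. Friction and masses are not known exactly. Their poses are not given: they have to be found in the camera images.
- die_plunger: Loose steel plunger, the top of the stack: a foot flange 28 mm across and 10 mm high, above it a plain round stem 20 mm across up to 36 mm total height; 0.12 kg. At the start it stands on the cap. Its origin is the centre of its underside, z up.
- die_cap: Loose steel hexagonal cap, 38 mm across flats (44 mm across corners), 18 mm high, 0.17 kg; second from the top, on the sleeve. Its origin is the centre of its underside, z up. Two of its flats face its own +x and -x, the others follow every 60 degrees.
- die_sleeve: Loose steel sleeve: a round ring 54 mm outside, bore 20 mm, 30 mm high, 0.45 kg; third from the top, on the base. Its origin is the centre of its underside, z up.
- die_base: Loose square steel base block, 66 x 66 mm, 20 mm high, 0.62 kg; the bottom of the stack, on the bench; the whole stack is 104 mm high and its parts are centred on one another to about 2 mm. Its origin is the centre of its underside, z up. Its sides face its own x and y axes.
- tray_round_small: Fixed plastic round tray for the plunger, 54 mm outside, 46 mm inside. Like all four trays: floor 3 mm thick, wall 4 mm thick, rim 8 mm above the bench; white rim, grey floor. Origin on the bench at its centre, z up.
- tray_hex: Fixed plastic hexagonal tray for the cap, 66 mm across flats outside, 58 mm inside, so the cap fits at any yaw; floor 3 mm, rim 8 mm high. Origin on the bench at its centre, z up; two of its flats face its own +x and -x.
- tray_round_large: Fixed plastic round tray for the sleeve, 82 mm outside, 74 mm inside; floor 3 mm, rim 8 mm high. Origin on the bench at its centre, z up.
- tray_square: Fixed plastic square tray for the base, 94 mm outside, 86 mm inside; floor 3 mm, rim 8 mm high; the base must be turned roughly parallel to it to lie flat. Origin on the bench at its centre, z up; sides face its own x and y axes.
- jar_middle: Loose amber glass jar with blue cap, 44 mm across, 55 mm high, 0.11 kg, standing on the bench ahead of the robot among the trays; to be left alone. Origin at the centre of its underside.
- jar_side: A second such jar, 44 mm across, 55 mm high, 0.11 kg, to the robot's right; to be left alone. Origin at the centre of its underside.
There are look-alikes about, which are no part of the job. What is shaped like the die_sleeve but green or turquoise is not meant.

How it is judged:
On the way, in this order (a step that is already met when the one before it is completed fails the run):
1. the plunger stands in the small round tray (horizontal distance between die_plunger and tray_round_small below 0.016 m and z of die_plunger in the frame of tray_round_small below 0.0055 m and angle between die_plunger's own z axis and vertical below 0.05 rad), for 0.2 s.
2. the hexagonal cap lies in the hexagonal tray (horizontal distance between die_cap and tray_hex below 0.016 m and z of die_cap in the frame of tray_hex below 0.0055 m and angle between die_cap's own z axis and vertical below 0.05 rad), for 0.2 s.
3. the sleeve stands in the large round tray (horizontal distance between die_sleeve and tray_round_large below 0.016 m and z of die_sleeve in the frame of tray_round_large below 0.0055 m and angle between die_sleeve's own z axis and vertical below 0.05 rad), for 0.2 s.
4. the square base lies in the square tray (horizontal distance between die_base and tray_square below 0.016 m and z of die_base in the frame of tray_square below 0.0055 m and angle between die_base's own z axis and vertical below 0.05 rad), for 0.2 s.
At the end, for the whole second after the job is handed in: Each die part lies in its own tray: its centre within 16 mm of the tray's centre, its underside on the tray floor (less than 5.5 mm above the bench), upright within 0.05 rad, at rest (below 0.02 m/s) and released (all of step 1 and all of step 2 and all of step 3 and all of step 4 and linear speed of each of die_plunger, die_cap, die_sleeve, die_base below 0.02 m/s); the robot touches nothing.
It fails at once if a die part was toppled (tilted more than 0.5 rad) (angle between any of die_plunger, die_cap, die_sleeve, die_base's own z axis and vertical above 0.5 rad).
It fails at once if a die part was dropped (moving above 0.45 m/s out of the fingers, a fall of about 10 mm) ((linear speed of die_plunger above 0.45 m/s and contact force between die_plunger and the fingers below 0.1 N) or (linear speed of die_cap above 0.45 m/s and contact force between die_cap and the fingers below 0.1 N) or (linear speed of die_sleeve above 0.45 m/s and contact force between die_sleeve and the fingers below 0.1 N) or (linear speed of die_base above 0.45 m/s and contact force between die_base and the fingers below 0.1 N)).
It fails at once if an amber jar was shifted more than 20 mm or tipped (distance of any of jar_middle, jar_side from where it was at the start of the episode above 0.02 m or angle between any of jar_middle, jar_side's own z axis and vertical above 0.3 rad).
It also fails if it takes over 120 s, if anything falls off the work surface, if the arm or the gripper's body presses on something with over 40 N, if the wrist force passes 120 N, or if a joint passes its speed limit or range.

## Working session

There is one attempt and no reset: what is moved stays moved. The work goes in short steps, each a Python script; the robot and the scene stay as the last script left them, time stands still between calls to the robot, and variables do not carry over. Pictures are saved under pics/ and viewed, and the job is handed in when it is done.

```bash
mkdir -p pics; python3 - <<'E'
from plant import r
import cv2,numpy as np
print(r.sense(), r.grip_point_offset)
for n in("scene","top","wrist"):
    m=r.camera_model(n); im,d=r.capture(n)
    print(n,m); cv2.imwrite(f"pics/{n}0.png",im); np.savez(f"{n}0.npz",im=im,d=d,T=m["world_from_camera"],k=[m[k] for k in("fx","fy","cx","cy")])
E
```

```text
{'clock': 0.0, 'q': array([ 1.07531209e+00,  9.18135378e-02,  1.23187064e+00,  8.58251075e-06,
        1.81978846e+00, -5.67161097e-02]), 'dq': array([-0.0009492 , -0.00093261, -0.00037733, -0.00182508,  0.00077729,
       -0.00052885]), 'joint_torque': array([ 1.03602812e-03, -4.46455336e+01, -4.06449437e+01,  6.97836746e-02,
        2.92716402e-02, -1.42362192e-04]), 'tcp_pos': array([0.25476259, 0.54290293, 0.22154262]), 'ee_rot': array([ 2.17627367e-01,  9.76031478e-01, -9.03256747e-04, -2.60249489e-04]), 'wrist_force': array([ 0.30172115, -0.5315042 ,  0.12287585]), 'torque': array([-0.01116723, -0.01487022, -0.03369491]), 'finger_gap': 0.08797763916667029} 0.0187
scene {'fx': 498.4037267867039, 'fy': 498.4037267867039, 'cx': 254.99062682567518, 'cy': 192.18057431537454, 'world_from_camera': array([[ 0.67026615,  0.61104764, -0.42114614,  0.96768602],
       [ 0.74208036, -0.55777828,  0.37175277, -0.44788977],
       [-0.00774752, -0.56169758, -0.82730636,  0.96460193],
       [ 0.        ,  0.        ,  0.        ,  1.        ]])}
top {'fx': 455.1439450609044, 'fy': 455.1439450609044, 'cx': 251.13722105374276, 'cy': 193.78495166545235, 'world_from_camera': array([[-0.01136286, -0.99619731,  0.08638174,  0.41588775],
       [-0.99992242,  0.01087937, -0.00606585, -0.05907551],
       [ 0.00510301, -0.08644396, -0.99624365,  1.32118114],
       [ 0.        ,  0.        ,  0.        ,  1.        ]])}
wrist {'fx': 297.3186396354542, 'fy': 297.3186396354542, 'cx': 255.67357118367488, 'cy': 193.30505994344023, 'world_from_camera': array([[ 0.42492017,  0.87831526,  0.21910076,  0.19560551],
       [ 0.90522761, -0.41163959, -0.10543159,  0.57099103],
       [-0.00241162,  0.24313607, -0.96998919,  0.38292424],
       [ 0.        ,  0.        ,  0.        ,  1.        ]])}
```

View pics/scene0.png

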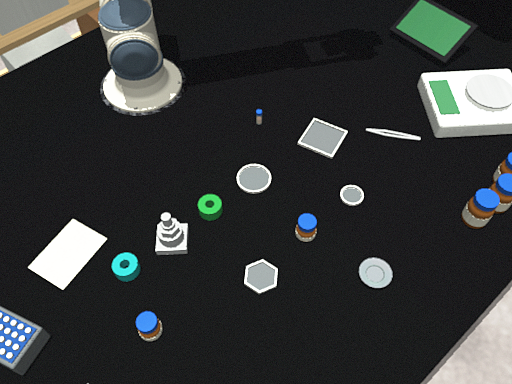

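View pics/top0.png

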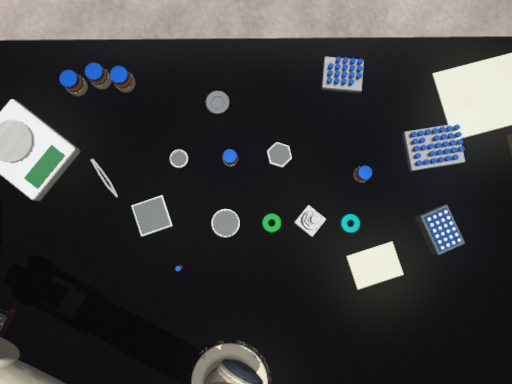

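View pics/wrist0.png

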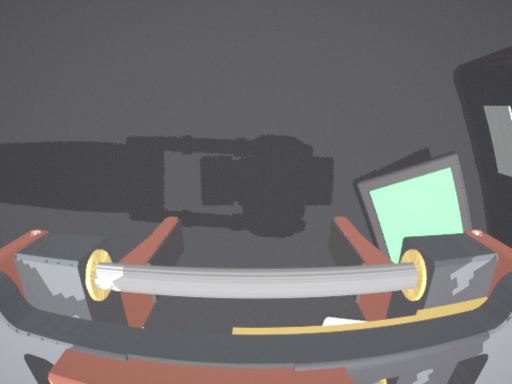

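The scene and top views agree. In the top image:
- **Stack:** (310,221). The look-alike rings are green at (272,223) and turquoise at (350,223).
- **Trays:** small round (179,158), hexagonal (279,154), large round (225,223), square (152,216).
- **Possible mix-up:** the glass dish at (217,102) could be taken for a round tray.
- **Jars:** middle (230,157), side (363,173). The three clustered jars near (97,77) are others.

I'll measure these next and take a close crop.

```bash
cat > h.py <<'E'
import cv2,numpy as np
def ray(px,k,T,z):
    d=T[:3,:3]@np.array([(px[0]-k[2])/k[0],(px[1]-k[3])/k[1],1.]); o=T[:3,3]
    return o+d*(z-o[2])/d[2]
def rays(c,k,T,z): return np.array([ray(p,k,T,z) for p in np.reshape(c,(-1,2))])
E
python3 - <<'E'
from h import *
for n,seeds in(("top",dict(small=(179,158),hex=(279,154),large=(225,223),sq=(152,216),dish=(217,102))),("scene",dict(small=(352,195),hex=(261,276),large=(254,178),sq=(323,138)))):
    f=np.load(n+"0.npz");im,d,T,k=f["im"],f["d"],f["T"],f["k"]
    g=im.max(2)
    m=(g>70).astype(np.uint8)
    hs=cv2.cvtColor(im,cv2.COLOR_BGR2HSV)
    m[hs[...,1]>90]=0
    cs,_=cv2.findContours(m,cv2.RETR_EXTERNAL,cv2.CHAIN_APPROX_NONE)
    for s,p in seeds.items():
        for c in cs:
            if cv2.pointPolygonTest(c,p,False)>=0 and cv2.contourArea(c)<5000:
                w=rays(c.astype(float),k,T,.008)
                h=(w[:,:2]*1000).astype(np.float32)
                (cx,cy),rad=cv2.minEnclosingCircle(h); rr=cv2.minAreaRect(h)
                print(n,s,"circ",round(cx,1),round(cy,1),"D",round(2*rad,1),"rect",np.round(rr[0],1),np.round(rr[1],1),round(rr[2],1))
                M=cv2.moments(h.reshape(-1,1,2)); print("   mom",round(M['m10']/M['m00'],1),round(M['m01']/M['m00'],1),"area",abs(M['m00']))
    col=((hs[...,1]>120)&(g>50)).astype(np.uint8)
    nn,l,st,ce=cv2.connectedComponentsWithStats(col)
    for i in range(1,nn):
        if 15<st[i,4]<3000:
            x,y=ce[i];print(n,"col",ce[i].round(),st[i,4],im[int(y),int(x)],(ray(ce[i],k,T,.055)[:2]*1000).round(),(ray(ce[i],k,T,.03)[:2]*1000).round())
    c=(310,221) if n=="top" else (171,233)
    cr=im[c[1]-40:c[1]+40,c[0]-50:c[0]+50]; cv2.imwrite(f"pics/crop_{n}.png",cv2.resize(cr,None,fx=7,fy=7,interpolation=cv2.INTER_CUBIC))
    dd=d[c[1]-16:c[1]+16,c[0]-16:c[0]+16]
    v,u=np.mgrid[c[1]-16:c[1]+16,c[0]-16:c[0]+16]
    P=np.stack([(u-k[2])/k[0]*dd,(v-k[3])/k[1]*dd,dd],-1)@T[:3,:3].T+T[:3,3]
    for z0,z1 in((.095,.112),(.061,.073),(.044,.054),(.015,.024)):
        q=P[(P[...,2]>z0)&(P[...,2]<z1)&(dd>0)]
        if len(q): print(n,z0,len(q),(q.mean(0)*1000).round(1),(q.min(0)*1000).round(),(q.max(0)*1000).round())
E
```

```text
top small circ 636.4 143.9 D 57.3 rect [636.8 143.4] [55.4 53. ] 89.4
   mom 636.6 143.8 area 2348.755000371719
top hex circ 644.7 -149.2 D 77.3 rect [ 644.8 -149. ] [76.6 69.1] 70.8
   mom 645.0 -149.4 area 3926.742901820224
top large circ 447.3 9.1 D 84.8 rect [447.7   9.1] [80.7 83.4] 89.5
   mom 447.3 9.0 area 5328.622839766934
top sq circ 470.1 220.8 D 133.6 rect [470.5 221.3] [97.9 97.9] 18.0
   mom 470.9 221.4 area 9075.809608628275
top dish circ 803.1 30.3 D 71.1 rect [803.1  29.7] [67.6 69.4] 45.1
   mom 803.0 30.0 area 3622.4024603298785
top col [338.  59.] 25 [214 109  45] [ 912. -321.] [ 922. -326.]
top col [345.  59.] 26 [214 110  45] [ 910. -341.] [ 919. -346.]
top col [352.  60.] 28 [213 109  44] [ 908. -362.] [ 918. -368.]
top col [360.  60.] 26 [213 109  45] [ 907. -383.] [ 916. -389.]
top col [95. 73.] 373 [211 105  35] [877. 375.] [886. 383.]
top col [330.  66.] 23 [216 111  45] [ 892. -297.] [ 901. -302.]
top col [120.  76.] 359 [213 106  38] [867. 303.] [876. 310.]
top col [337.  66.] 21 [215 111  45] [ 891. -318.] [ 900. -323.]
top col [345.  67.] 23 [215 110  4
[... 4419 characters left out ...]
ol [210. 206.] 561 [37 65 25] [ 466. -137.] [ 453. -128.]
scene col [306. 224.] 387 [248 144  60] [639. -14.] [630.  -2.]
scene col [470. 225.] 39 [112 127 127] [872. 240.] [869. 259.]
scene col [125. 266.] 665 [56 57 19] [ 463. -352.] [ 449. -349.]
scene col [ 14. 337.] 622 [255 255 255] [ 444. -586.] [ 429. -589.]
scene col [147. 323.] 502 [250 155  72] [ 589. -388.] [ 579. -386.]
scene 0.095 53 [ 454.7 -238.1  101. ] [ 444. -245.   95.] [ 460. -227.  106.]
scene 0.061 149 [ 458.  -238.9   67.2] [ 433. -257.   61.] [ 472. -215.   73.]
scene 0.044 177 [ 460.9 -242.    48.7] [ 427. -263.   44.] [ 477. -210.   53.]
scene 0.015 242 [ 462.3 -234.5   19.5] [ 406. -277.   15.] [ 491. -193.   24.]
```

View pics/crop_top.png

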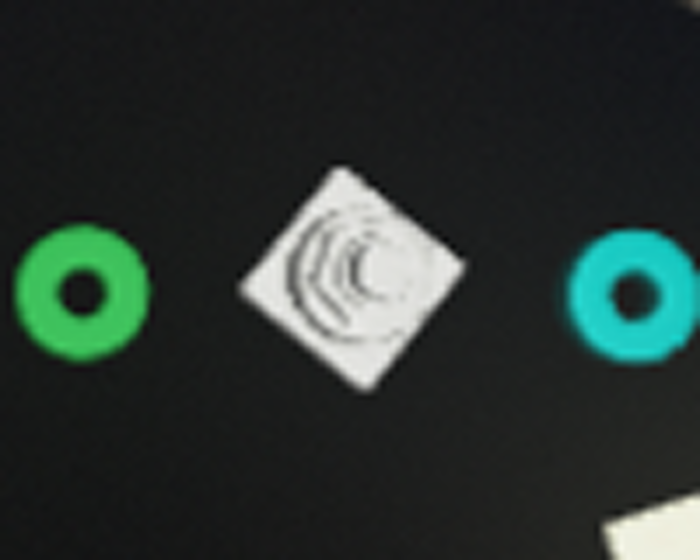

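View pics/crop_scene.png

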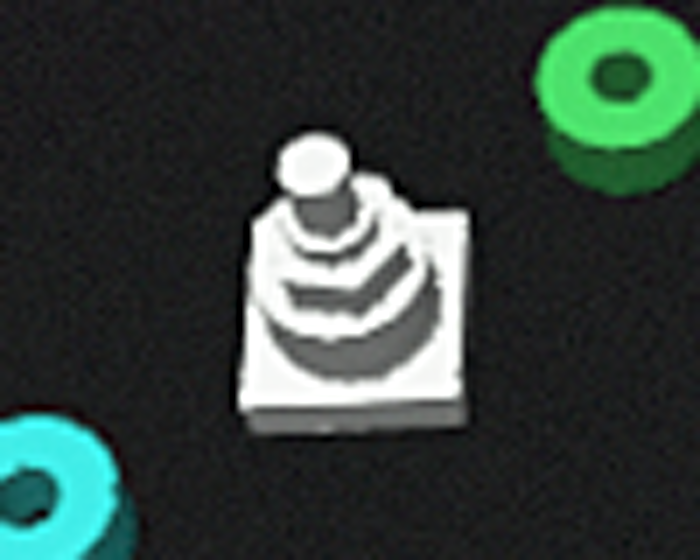

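The top crop shows the steel stack at about (310,221), bounded by a green and a turquoise ring, and its heights match (20, 50, 68 and 104 mm). Both views agree on the tray positions to about 2 mm, except the square tray at 3 mm. The base is yawed about 51°. Next is a wrist look over the stack.

```bash
cat >> h.py <<'E'
from scipy.spatial.transform import Rotation as Ro
def down(deg):
    a=np.radians(deg);c,s=np.cos(a),np.sin(a)
    return Ro.from_matrix(np.array([[-s,c,0],[c,s,0],[0,0,-1]])).as_quat()
def wray(px,m,z):
    x,y=(px[0]-m["cx"])/m["fx"],(px[1]-m["cy"])/m["fy"];t=np.hypot(x,y)
    s=np.sinc(t/np.pi); T=m["world_from_camera"]   # sin(t)/t
    d=T[:3,:3]@np.array([x*s,y*s,np.cos(t)]);o=T[:3,3]
    return o+d*(z-o[2])/d[2]
def wproj(P,m):
    T=m["world_from_camera"];p=T[:3,:3].T@(np.array(P)-T[:3,3]);h=np.hypot(p[0],p[1]);t=np.arctan2(h,p[2])
    return m["cx"]+m["fx"]*t*p[0]/h,m["cy"]+m["fy"]*t*p[1]/h
def look(r,name):
    m=r.camera_model("wrist");im,d=r.capture("wrist")
    cv2.imwrite(f"pics/{name}.png",im);np.savez(name+".npz",im=im,d=d,**{k:m[k] for k in m});return m,im,d
E
python3 - <<'E'
from h import *
from plant import r
r.movep([.451,-.235,.24],down(-39)); r.pause(.2)
m,im,d=look(r,"w1"); s=r.sense();print(s["clock"],s["q"].round(2),s["tcp_pos"],m["world_from_camera"].round(3))
for z in(.104,.068,.05,.02):print(z,wproj([.4515,-.235,z],m))
E
```

```text
3.225 [-0.55 -0.15  1.44  0.    1.86  0.13] [ 0.45117162 -0.23470246  0.23996047] [[ 0.778 -0.61  -0.152  0.493]
 [-0.629 -0.754 -0.189 -0.184]
 [ 0.001  0.243 -0.97   0.401]
 [ 0.     0.     0.     1.   ]]
0.104 (np.float64(255.57745146922136), np.float64(185.3049635212399))
0.068 (np.float64(255.56550884007655), np.float64(178.47107708259347))
0.05 (np.float64(255.56043057867868), np.float64(175.56013275562566))
0.02 (np.float64(255.55300850447773), np.float64(171.30024659129828))
```

View pics/w1.png

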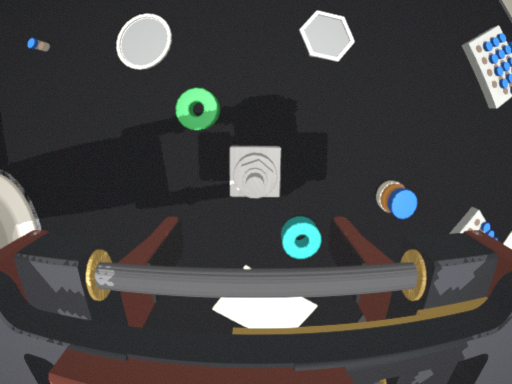

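The wrist view shows the stack at (255,172), with the base edges aligned to the image, so jaws at −39° fit the base. The green ring is at (198,109) and the turquoise at (301,238). I'll crop it.

```bash
python3 - <<'E'
from h import *
im=np.load("w1.npz")["im"][135:210,215:300]
g=cv2.createCLAHE(4,(2,2)).apply(cv2.cvtColor(im,cv2.COLOR_BGR2GRAY))
cv2.imwrite("pics/w1c.png",cv2.resize(g,None,fx=8,fy=8,interpolation=cv2.INTER_CUBIC))
E
```

```text
(no output)
```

View pics/w1c.png

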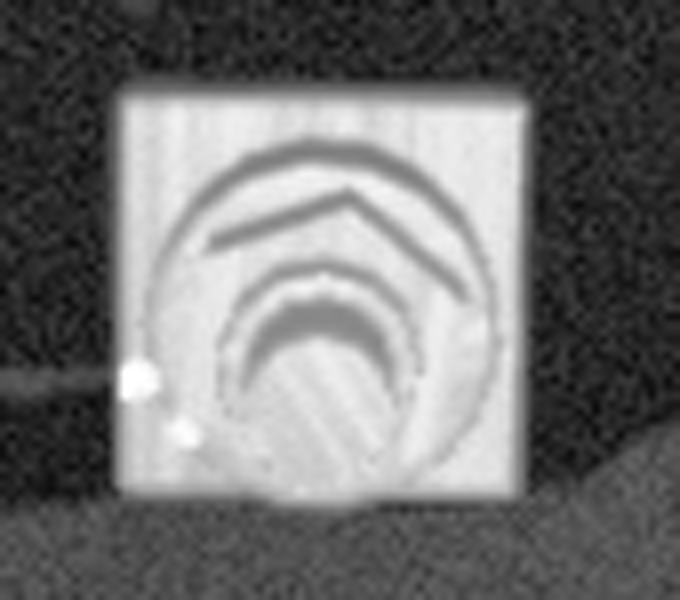

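```bash
python3 - <<'E'
from h import *
from plant import r
f=np.load("w1.npz");m={k:f[k] for k in("fx","fy","cx","cy","world_from_camera")}
p=wray((255,186.7),m,.104);print(p)
xy=p[:2]*.5+np.array([.4515,-.235])*.5; print(xy)
r.servo_line([*xy,.13],speed=.15)
print(r.servo_line([*xy,.0825],speed=.06,contact_N=6))
r.gripper_close();s=r.sense();print(s["finger_gap"],s["wrist_force"],s["tcp_pos"])
r.servo_line([*xy,.12],speed=.04)
s=r.sense();print(s["finger_gap"],s["wrist_force"],s["clock"])
look(r,"w2")
im,_=r.capture("scene");cv2.imwrite("pics/s2.png",cv2.resize(im[150:300,80:280],None,fx=4,fy=4))
E
```

```text
[ 0.45011846 -0.23576704  0.104     ]
[ 0.45080923 -0.23538352]
False
0.019402825742570587 [-0.81133027  0.0141833   0.74031547] [ 0.45076074 -0.23534522  0.08248871]
0.019586437648465405 [-0.81276999  0.13978438 -0.94339699] 7.2
```

View pics/s2.png

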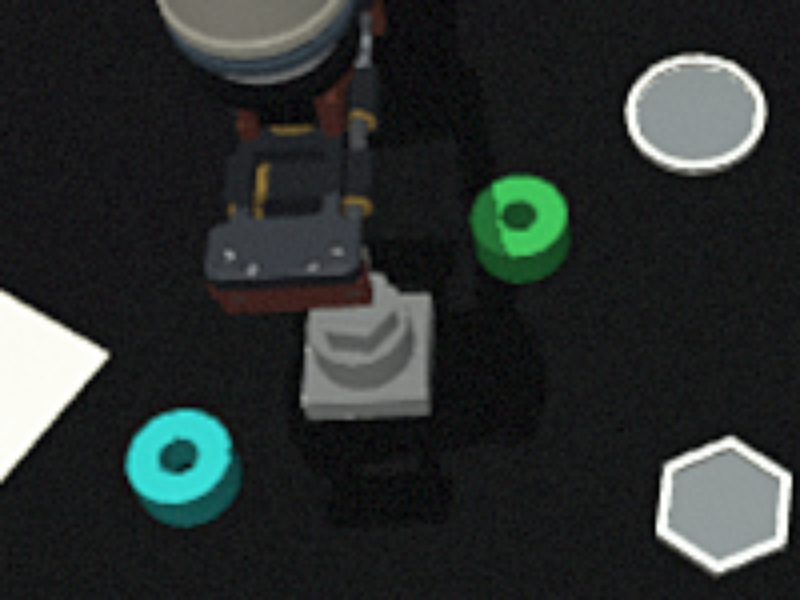

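View pics/w2.png

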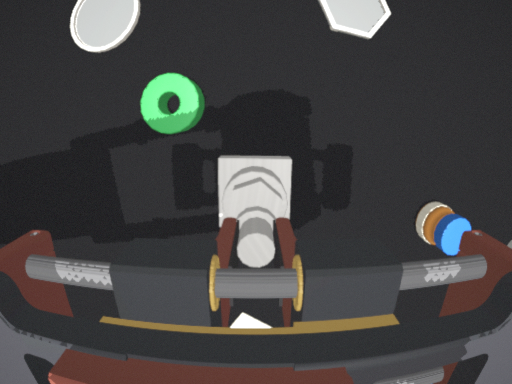

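The plunger is held: gap 19.5 mm, stem visible between the fingers at (256,240), and the stack below looks undisturbed. I'll carry it to the small round tray.

```bash
python3 - <<'E'
from h import *
from plant import r
c=r.sense()["tcp_pos"]
r.servo_line([c[0],c[1],.19],speed=.15)
xy=[.636,.143]
r.servo_line([*xy,.15],speed=.25)
r.servo_line([*xy,.03],speed=.12); r.pause(.3)
look(r,"w3")
hit=r.servo_line([*xy,.0165],speed=.015,contact_N=3)
s=r.sense();print(hit,s["tcp_pos"],s["wrist_force"],s["clock"])
E
```

```text
True [0.63581554 0.1429734  0.01751859] [ 0.07069466 -0.07161075  5.10735362] 12.025
```

View pics/w3.png

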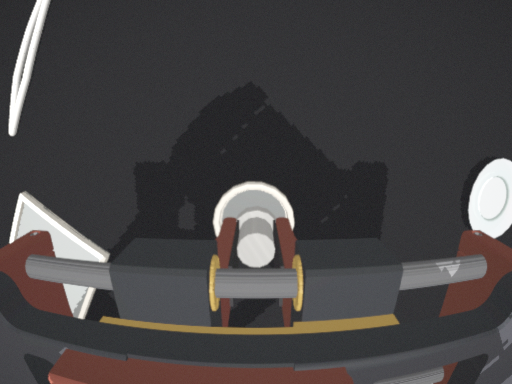

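The plunger is centred in the tray (stem 256,245; rim 254,220), and contact came at exactly floor height. Release, then look at the cap.

```bash
python3 - <<'E'
from h import *
from plant import r
r.open_gripper(); r.pause(.2)
r.servo_line([.636,.143,.09],speed=.08)
m,im,d=look(r,"w4")
g=im[60:300,130:380]; cv2.imwrite("pics/w4c.png",cv2.resize(g,None,fx=2.4,fy=2.4))
r.servo_line([.636,.143,.2],speed=.2)
r.movep([.451,-.235,.20],down(-39)); r.pause(.2)
m,im,d=look(r,"w5");print(r.sense()["clock"])
u,v=map(int,wproj([.451,-.235,.068],m));print(u,v)
np.save("w5c.npy",[u-50,v-45])
g=cv2.createCLAHE(4,(2,2)).apply(cv2.cvtColor(im[v-45:v+45,u-50:u+50],cv2.COLOR_BGR2GRAY))
cv2.imwrite("pics/w5c.png",cv2.resize(g,None,fx=6.6,fy=6.6,interpolation=cv2.INTER_CUBIC))
E
```

```text
16.9833
255 186
```

View pics/w4c.png

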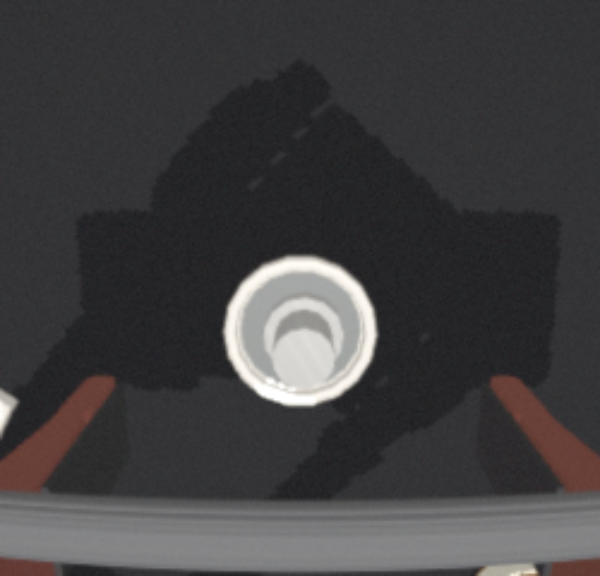

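View pics/w5c.png

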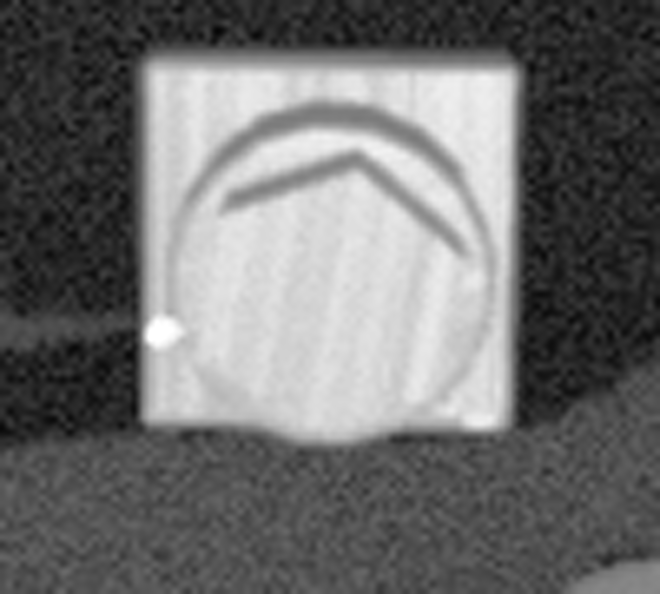

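The plunger stands centred in its tray. The cap's top-face corners in the crop are at about (222,212), (358,168) and (462,260), so I can take its yaw and centre from those.

```bash
python3 - <<'E'
from h import *
f=np.load("w5.npz");m={k:f[k] for k in("fx","fy","cx","cy","world_from_camera")}
o=np.load("w5c.npy")
L,A,R=[wray(o+np.array(p)/6.6-.5,m,.068)[:2]*1000 for p in((222,212),(358,167),(463,260))]
print(np.linalg.norm(L-A),np.linalg.norm(R-A),L,A,R,"C",L+R-A)
for a,b in((L,A),(A,R),(L,R)):print(np.degrees(np.arctan2(*(b-a)[::-1])))
# sleeve circle: left/right extents at z=.05, base corners z=.02
for n,ps,z in(("sl",((172,280),(492,280)),.05),("base",((143,62),(518,65),(142,428),(512,430)),.02)):
    print(n,[ (wray(o+np.array(p)/6.6-.5,m,z)[:2]*1000).round(1) for p in ps])
E
```

```text
21.747507438298957 21.52114915211645 [ 446.95662533 -212.93221441] [ 467.33078016 -220.53799474] [ 470.82357698 -241.77381898] C [ 450.44942215 -234.16803865]
-20.470870660211872
-80.65980945436264
-50.3916256761256
sl [array([ 430.6, -218.3]), array([ 471.1, -250.9])]
base [array([ 445.6, -188.5]), array([ 496.2, -230. ]), array([ 402.6, -239.2]), array([ 454.7, -281.7])]
```

```bash
python3 - <<'E'
from h import *
from plant import r
xy=[.4506,-.2345]
r.movep([*xy,.12],down(-50.5))
print(r.servo_line([*xy,.058],speed=.06,contact_N=6))
r.gripper_close();s=r.sense();print(s["finger_gap"],s["wrist_force"],s["tcp_pos"])
r.servo_line([*xy,.10],speed=.04);s=r.sense();print(s["finger_gap"],s["wrist_force"])
r.pause(.1);look(r,"w6")
r.servo_line([*xy,.15],speed=.15)
xy=[.6447,-.1498]
r.servo_line([*xy,.12],speed=.2)
r.servo_line([*xy,.025],speed=.1); r.pause(.3)
look(r,"w7")
hit=r.servo_line([*xy,.0098],speed=.015,contact_N=3)
s=r.sense();print(hit,s["tcp_pos"],s["wrist_force"],s["clock"],s["finger_gap"])
E
```

```text
False
0.037894332318597714 [ 0.49320687  0.25290693 -0.48184257] [ 0.45059376 -0.23446716  0.057989  ]
0.037702119188360125 [-0.01125506 -0.65452225 -1.98018715]
True [ 0.64456342 -0.14976495  0.01101398] [-0.06847797  0.16872701  5.62094625] 24.7667 0.03777427400683372
```

View pics/w6.png

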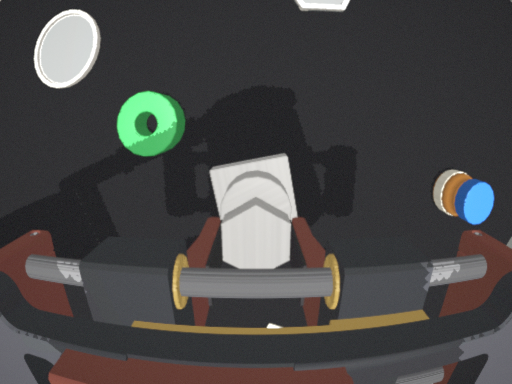

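View pics/w7.png

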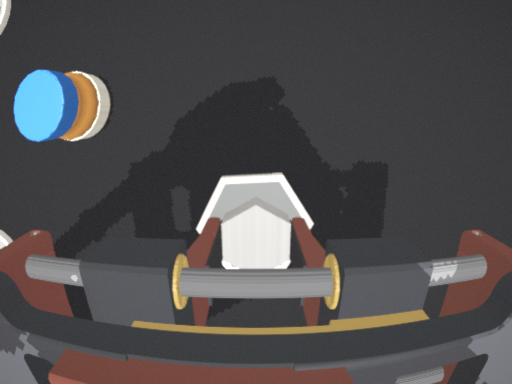

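The cap is held squarely on its flats (gap 37.8 mm) and sits central in the hex tray at (256,240). Contact came at the predicted 11.0 mm. Release and look at the sleeve.

```bash
python3 - <<'E'
from h import *
from plant import r
r.open_gripper(); r.pause(.2)
r.servo_line([.6447,-.1498,.09],speed=.08)
m,im,d=look(r,"w8")
cv2.imwrite("pics/w8c.png",cv2.resize(im[60:300,130:380],None,fx=2.4,fy=2.4))
r.servo_line([.6447,-.1498,.16],speed=.2)
r.movep([.4505,-.2347,.16],down(-39.6)); r.pause(.2)
m,im,d=look(r,"w9");print(r.sense()["clock"])
u,v=map(int,wproj([.4505,-.2347,.05],m));print(u,v)
np.save("w9c.npy",[u-60,v-55])
g=cv2.createCLAHE(4,(2,2)).apply(cv2.cvtColor(im[v-55:v+55,u-60:u+60],cv2.COLOR_BGR2GRAY))
cv2.imwrite("pics/w9c.png",cv2.resize(g,None,fx=5,fy=5,interpolation=cv2.INTER_CUBIC))
E
```

```text
28.6917
254 192
```

View pics/w8c.png

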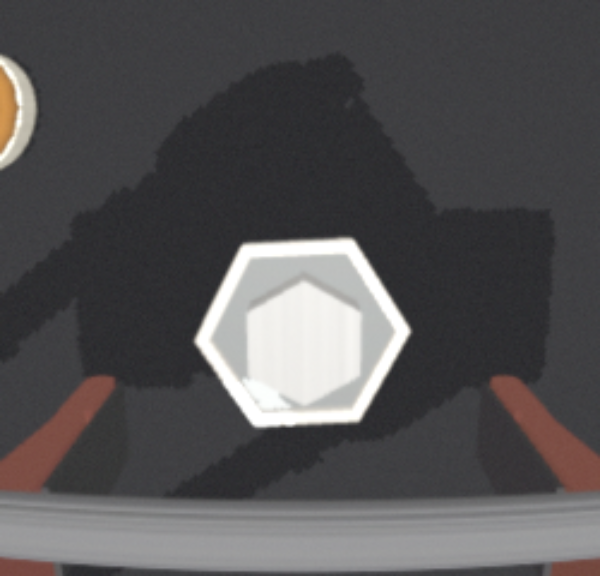

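View pics/w9c.png

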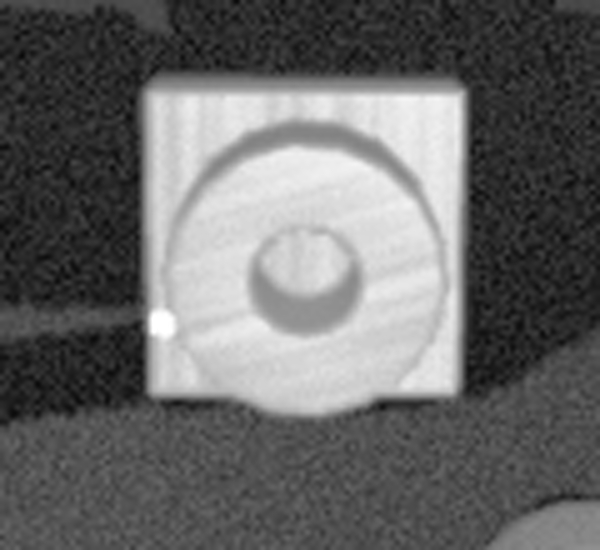

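The cap lies flat in its tray. The sleeve's bore is at crop (305,281), and its outer circle is centred at (305.5,280).

```bash
python3 - <<'E'
from h import *
from plant import r
f=np.load("w9.npz");m={k:f[k] for k in("fx","fy","cx","cy","world_from_camera")}
o=np.load("w9c.npy");p=wray(o+np.array((305,280.5))/5-.5,m,.05);print(p)
assert np.hypot(p[0]-.4505,p[1]+.2347)<.004
xy=list((p[:2]+[.4505,-.2347])/2)
r.servo_line([*xy,.10],speed=.15)
print(r.servo_line([*xy,.030],speed=.06,contact_N=6))
r.gripper_close();s=r.sense();print(s["finger_gap"],s["wrist_force"],s["tcp_pos"])
r.servo_line([*xy,.07],speed=.04);s=r.sense();print(s["finger_gap"],s["wrist_force"])
r.pause(.1);look(r,"w10")
r.servo_line([*xy,.13],speed=.15)
xy=[.4473,.0082]
r.servo_line([*xy,.12],speed=.2)
r.servo_line([*xy,.028],speed=.1); r.pause(.3)
look(r,"w11")
hit=r.servo_line([*xy,.0118],speed=.015,contact_N=3)
s=r.sense();print(hit,s["tcp_pos"],s["wrist_force"],s["clock"],s["finger_gap"])
E
```

```text
[ 0.45011319 -0.23480545  0.05      ]
False
0.053745673668666887 [-0.55549582  0.74612018  0.81797769] [ 0.4502233  -0.23467836  0.03004126]
0.0541284900669368 [-0.25943685 -0.29562087 -5.25945868]
True [0.44715166 0.00820114 0.01299957] [0.69835719 0.01504692 5.73986353] 36.7417 0.05424494877942461
```

View pics/w10.png

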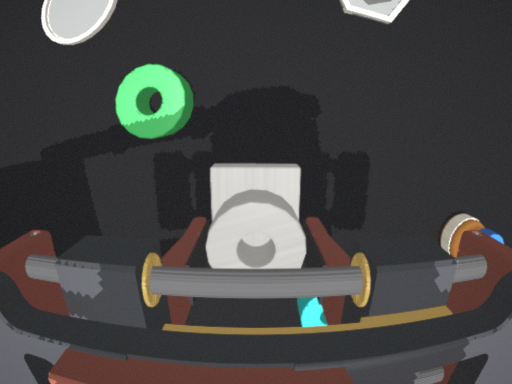

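View pics/w11.png

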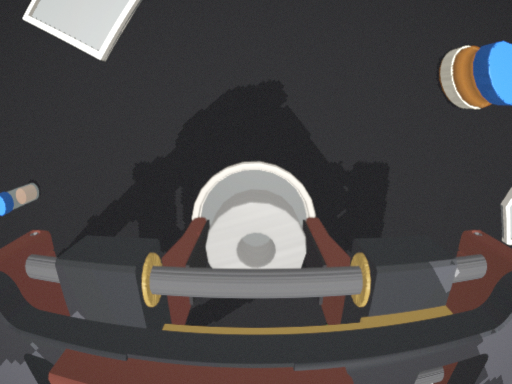

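The sleeve is held (gap 54.1 mm, pull about 5 N). It is centred in the large tray at (256,245), with contact at 13.0 mm as predicted. Release and look at the base.

```bash
python3 - <<'E'
from h import *
from plant import r
r.open_gripper(); r.pause(.2)
r.servo_line([.4473,.0082,.10],speed=.08)
m,im,d=look(r,"w12")
cv2.imwrite("pics/w12c.png",cv2.resize(im[60:300,130:380],None,fx=2.4,fy=2.4))
r.servo_line([.4473,.0082,.16],speed=.2)
r.movep([.4500,-.2347,.14],down(-39.6)); r.pause(.2)
m,im,d=look(r,"w13");print(r.sense()["clock"])
g=im.max(2); k=(g>100).astype(np.uint8); 
u,v=map(int,wproj([.45,-.2347,.02],m))
cs,_=cv2.findContours(k,cv2.RETR_EXTERNAL,cv2.CHAIN_APPROX_NONE)
for c in cs:
    if cv2.pointPolygonTest(c,(u,v),False)>0:
        w=np.array([wray(p[0],m,.02)[:2]*1000 for p in c.astype(float)],np.float32); print(cv2.minAreaRect(w)); cv2.drawContours(im,[c],-1,(0,0,255),1)
cv2.imwrite("pics/w13b.png",im)
E
```

```text
40.6167
((450.40521240234375, -234.1299285888672), (67.49403381347656, 66.40363311767578), 50.39830780029297)
```

View pics/w12c.png

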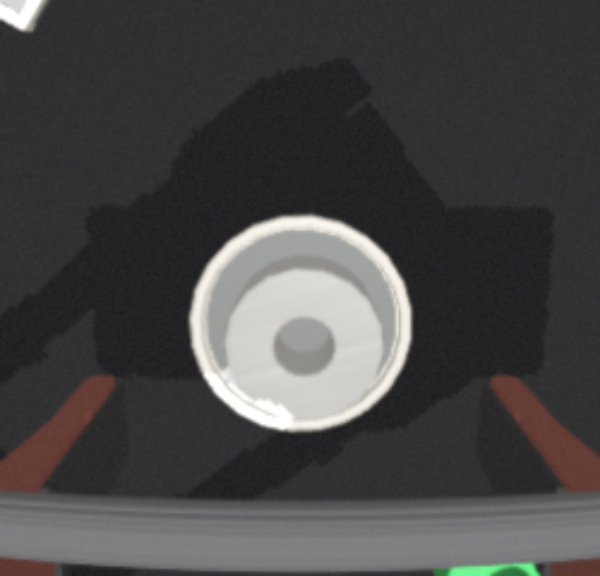

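View pics/w13b.png

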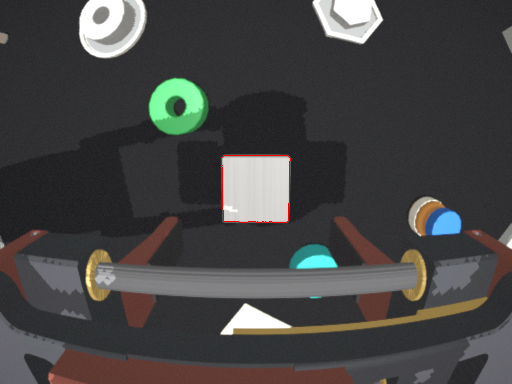

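The sleeve sits in its tray. The base measures 67×66 mm at (450.4, −234.1) with yaw 50.4° (−39.6°), matching the earlier reading.

```bash
python3 - <<'E'
from h import *
from plant import r
xy=[.4503,-.2344]
r.servo_line([*xy,.06],speed=.15)
print(r.servo_line([*xy,.009],speed=.05,contact_N=6))
r.gripper_close();s=r.sense();print(s["finger_gap"],s["wrist_force"],s["tcp_pos"])
r.servo_line([*xy,.04],speed=.03);s=r.sense();print(s["finger_gap"],s["wrist_force"],s["torque"])
r.servo_line([*xy,.13],speed=.12)
xy=[.4705,.2198]
r.servo_line([*xy,.12],rot=down(-71.8),speed=.18)
r.servo_line([*xy,.045],speed=.1); r.pause(.3)
m,im,d=look(r,"w14");s=r.sense();print(s["tcp_pos"],s["clock"],s["finger_gap"])
E
```

```text
False
0.06568654561301844 [-1.01158881  0.43945311  2.33791409] [ 0.45021312 -0.2342982   0.00915513]
0.06542947796876016 [ 0.30346322  0.90932468 -5.44329947] [-0.02599346  0.10001252 -0.01934692]
[0.47070763 0.21985096 0.04540289] 48.95 0.0657061932432961
```

View pics/w14.png

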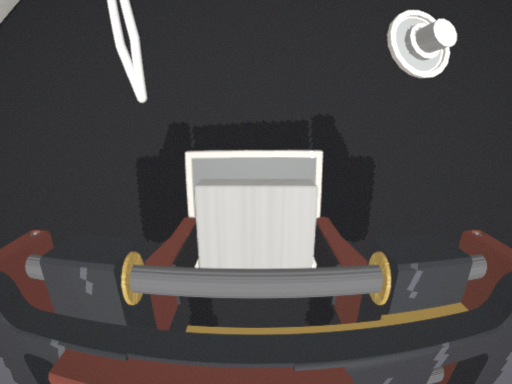

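The base is held and parallel to the tray (tray columns 185–322, base 195–317). I'll check the fore-aft fit by ray before lowering.

```bash
python3 - <<'E'
from h import *
from plant import r
f=np.load("w14.npz");m={k:f[k] for k in("fx","fy","cx","cy","world_from_camera")}
t=r.sense()["tcp_pos"][:2];a=np.radians(-71.8);X=np.array([-np.sin(a),np.cos(a)]);Y=np.array([np.cos(a),np.sin(a)])
for n,p,z in(("far rim",(254,150),.008),("rim L",(185,185),.008),("rim R",(322.5,185),.008),("base far top",(255,180),.056),("baseL",(195.5,200),.056),("baseR",(317,200),.056)):
    w=wray(p,m,z)[:2]-t;print(n,(w@X*1000).round(1),(w@Y*1000).round(1))
E
```

```text
far rim 46.4 -0.7
rim L 22.5 -48.9
rim R 22.5 47.0
base far top 35.6 0.0
baseL 24.8 -31.8
baseR 24.8 33.1
```

Everything lies within 3 mm, so I'll lower and release.

```bash
python3 - <<'E'
from h import *
from plant import r
xy=[.4700,.2197]
r.servo_line([*xy,.02],speed=.06)
hit=r.servo_line([*xy,.0108],speed=.012,contact_N=3)
s=r.sense();print(hit,s["tcp_pos"],s["wrist_force"],s["clock"],s["finger_gap"])
E
```

```text
True [0.46994983 0.21966532 0.01213088] [ 0.887297   -0.31563847  6.98319175] 50.15 0.06587887568496792
```

```bash
python3 - <<'E'
from h import *
from plant import r
r.open_gripper(); r.pause(.2)
r.servo_line([.4700,.2197,.10],speed=.08);look(r,"w15")
r.servo_line([.4700,.2197,.22],speed=.2)
r.movep([.255,.543,.223],down(65)); r.pause(.3)
for n in("top","scene"):
    m=r.camera_model(n); im,d=r.capture(n)
    k=[m[q] for q in("fx","fy","cx","cy")];T=m["world_from_camera"]
    o=np.load(n+"0.npz")
    hs=cv2.cvtColor(im,cv2.COLOR_BGR2HSV);h0=cv2.cvtColor(o["im"],cv2.COLOR_BGR2HSV)
    for j,(u,v) in (("mid",(230,156)if n=="top" else (306,224)),("side",(364,173) if n=="top" else (147,323))):
        c=[]
        for h in(h0,hs):
            b=cv2.inRange(h[v-18:v+18,u-18:u+18],(95,120,60),(130,255,255));M=cv2.moments(b,True);c.append((M['m10']/M['m00'],M['m01']/M['m00']))
        print(n,j,"shift px",np.subtract(c[1],c[0]).round(2))
    # depth: part tops
    v,u=np.mgrid[0:384,0:512];P=np.stack([(u-k[2])/k[0]*d,(v-k[3])/k[1]*d,d],-1)@T[:3,:3].T+T[:3,3]
    for nm,c,hz,rr in(("pl",(.636,.143),.039,.009),("cap",(.6447,-.1498),.021,.018),("sl",(.4473,.0082),.033,.025),("base",(.4705,.2198),.023,.03)):
        q=P[(np.hypot(P[...,0]-c[0],P[...,1]-c[1])<rr+.02)&(abs(P[...,2]-hz)<.004)&(d>0)]
        print(n,nm,len(q),(q.mean(0)*1000-np.array([*c,hz])*1000).round(1) if len(q) else None)
    y0,y1,x0,x1=(90,270,120,400) if n=="top" else (90,350,110,390)
    cv2.imwrite(f"pics/{n}9.png",cv2.resize(im[y0:y1,x0:x1],None,fx=2.2,fy=2.2,interpolation=cv2.INTER_CUBIC))
print(r.sense()["clock"])
E
```

```text
top mid shift px [0. 0.]
top side shift px [0.02 0.04]
top pl 33 [ 1.5 -1.6  0. ]
top cap 133 [ 1.9 -1.1  0.3]
top sl 204 [ 2.3 -1.8  0.4]
top base 466 [ 1.6 -2.2  0.6]
scene mid shift px [-0.01  0.03]
scene side shift px [0. 0.]
scene pl 54 [ 0.3 -2.  -0.6]
scene cap 281 [ 0.6 -2.1 -0.5]
scene sl 282 [ 1.  -2.8 -0.8]
scene base 525 [ 0.  -3.4 -0.9]
54.8833
```

View pics/w15.png

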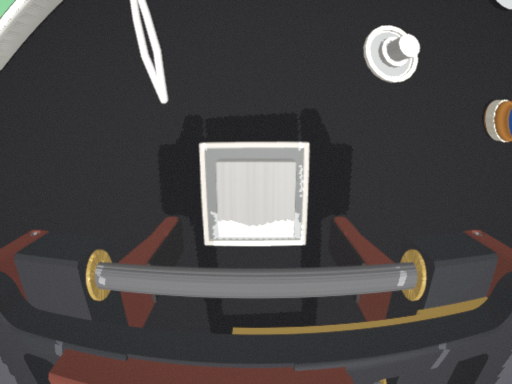

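View pics/scene9.png

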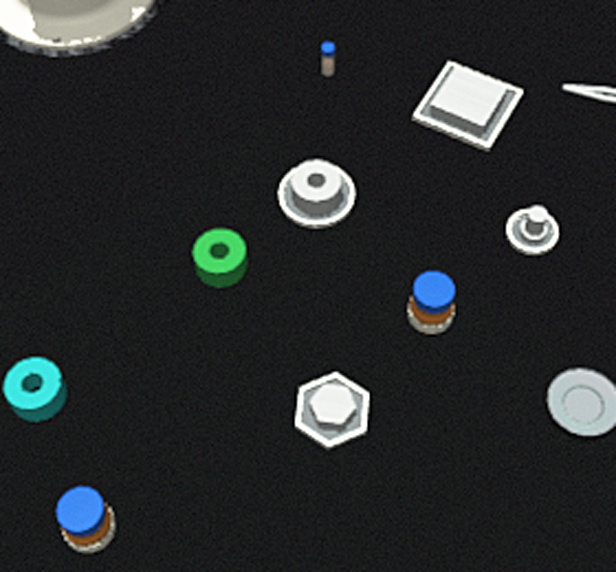

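View pics/top9.png

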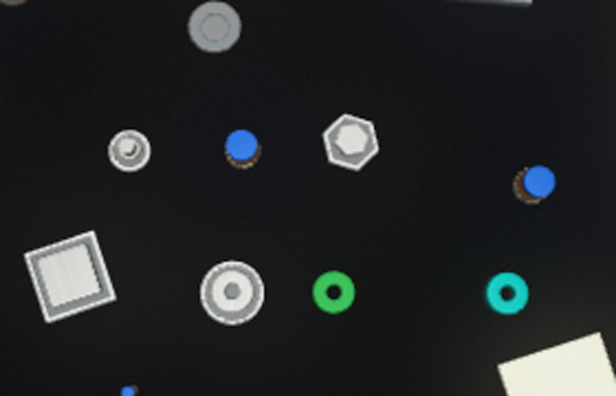

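All four parts lie flat and centred in their trays, and the jars haven't moved. Handing in.

```bash
python3 -c "
from plant import r
print(r.finish_job())"
```

```text
the job is handed in; nothing more can be done
None
```

I took the die apart from the top down and set the plunger, cap, sleeve and base each in its own tray. I then moved the arm clear and handed the job in at about 55 s on the robot's clock; the hand-in gives no verdict.

- **Placing:** each part met its tray floor within about 0.1 mm of the predicted height, before the fingers opened.
- **Final positions:** from depth in two views, each part is within about 3.5 mm of its tray centre. Their tops are within 1 mm of the height expected for lying on the floor.
- **Jars:** both amber jars shifted less than 0.05 pixel in both views.
- **Disagreements:** the two cameras differed by 2–3 mm on tray positions, about the calibration error, so I used the average. No check failed.

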